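# Hook the long spice ledge into the slotted rack

## Robot

A 6-joint arm with a two-finger parallel gripper is mounted at the origin on a cart in front of the work surface, level with it; the furniture and walls round the work are solid. World frame = base frame: x ahead of the robot, y to its left, z up, the work surface at z = 0. Lengths are in m, angles in degrees, forces in N, time in s.
With the tool pointing down it reaches from about 0.275 to 0.725 m from the base axis. Payload 15.9 kg.
Tool frame: the origin (TCP) lies at the very end of the fingers, on their centre line; the grasp point (between the pads) lies 19 mm behind it (r.tcp_to_grasp is the distance from the TCP to the grasp point, in m); z points along the fingers, y is the line along which they close (so a half turn about z gives the same grasp; the last joint's range is limited). The gripper opens to 85 mm and grips with 20 to 120 N. Pads are 22 mm wide; open, the fingers measure 114 mm over their backs; the gripper's body (76 mm by 85 mm) begins 54 mm behind the grasp point. The pads swing forward as they close: fully open they stand 13 mm farther back than shut.
Start: joints at [-73.396, 12.198, -1.971, 75.831, 0, 90], TCP at [0.143, -0.479, 0.231] pointing down, gripper open.
Joint ranges: [-170.91, 170.91], [-42.67, 98.43], [-65.05, 77.54], [-120.47, 116.71], [-90, 82.35], [-180, 180]. Speed limits (degrees/s): [108.29, 108.29, 136.94, 147.25, 180, 180].

## Interface

Orientations are given as [roll, pitch, yaw] about the fixed x, y, z axes, in that order (R = Rz(yaw) Ry(pitch) Rx(roll)).
In Python, from plant import r gives the robot as it stands.
- The arm moves only by the shell command python3 -m pendant 'ROWS' [FORCE]. ROWS is JSON, a list of rows, each a list of 5 numbers: the shift along the tool's x, y, z in m, then the turn about the tool's z in rad, then the opening, from -1 (shut) to 1 (fully open), so that 0 is half open. A call has 1 to 20 rows; each row shifts and turns the commanded pose from where the row before left it, along the tool's axes as they then stand; what a row does not reach is not made up. A row lasts 1/10 s, in which the tool goes at most 50 mm and 8.59 degrees, less where a joint would pass 70% of its speed; a pose out of reach is approached as far as the arm can. A call with a gripper value outside its range is refused whole. The fingers move at their own pace and stop on an object; FORCE is the grip in N (left out, the last holds). Time passes only in rows, so rows that do not move let the fingers close. It gives the time, the measured TCP pose, the force, the opening and the grip force at its end, in the units of the state.
- r.read_state(): the state, without advancing time (a new reading comes with each control period).
- r.grab_frame(name): name is "side" or "top" or "wrist"; returns (picture, depth): 420x560x3 uint8, red, green, blue; 420x560 float32, m along the optical axis (not along the pixel's ray), 0 where there is no reading.
- r.camera_params(name): a dict with "mtx" (3x3 intrinsics, pixels), "dist" ([k1, k2, p1, p2, k3] as OpenCV has them; the pictures are not rectified), "R" (3x3) and "t" (3): a world point X has camera coordinates R X + t; the wrist camera has in their place "mount" (4x4, takes a point from camera to tool coordinates, whose origin is the TCP and whose axes are the flange's). Camera axes: x right, y down, z forward; pixel columns grow to the right and rows downward; lengths in m; the calibration is good to about 2 mm. A picture is of the moment at which its call begins: read the wrist's pose just before it. camera_params takes no time and is no camera call.
- r.sign_off(): hands the job in; it is judged then, once.
The state is a dict: "time_s": time; "joint_pos": joint angles; "joint_vel": joint speeds; "joint_efforts": joint torques, N m; "position": TCP position; "tool_rot": TCP orientation; "ft_force": force on the tool from outside, world axes, zero at the start; "torque": the same for the moment, N m; "opening": opening from 0.0 (shut) to 1.0 (fully open); "finger_force": force on a finger pad.
Only numpy, scipy, OpenCV 4.12 (cv2) and the standard library are available. Lean on these libraries where they do the work, as an engineer would, in place of code of your own. Each camera call takes 0.05 s, during which the arm holds its last target. There are 200 camera calls.

## Task

Two steel spice ledges stand on the cooktop in front of the small slotted rack. Hang the longer (deeper) one on the rack: put both its claws into the slots of the two uprights and press it down until it is fully home and the black sprung catch snaps out over the top of its back plate, then let go. Leave the shorter ledge standing where it is.

Things in the scene. Friction and masses are not known exactly. Their poses are not given: they have to be found in the camera images.
- long_ledge: LONG steel ledge, 105 mm deep (x), 84 wide (y), loose, 0.22-0.45 kg, standing in the attitude in which it hangs. Origin: underside, rear face of the back plate, midway across; x points back past the claws, z up. Back plate x -4..0, 78 mm high. Floor x -105..0 with 16 mm lips. Upright middle web, 10 mm thick in y, x -93..-16 mm, rising at x -62..-16 mm to a black-topped grip, top z 115 mm.
- long_grip (a point): Point in the long ledge's black grip (web) to pinch across y from above: ledge x -36, y 0, z 97 mm, 18 mm below the grip's top. Axes as the ledge.
- long_claws (a point): Midway between the long ledge's two claws, at the rear of the plate, on the shanks' underside: ledge x 0, y 0, z 58 mm. Claws at y +-28 mm, 6 mm wide; shank 8 mm tall reaches back to x 13 mm; its tip (x 8..13 mm) hangs 14 mm below the shank's underside, 8 mm behind the plate.
- short_ledge: SHORT steel ledge, same cross-section, claws, origin and axes but only 65 mm deep (web x -53..-16 mm). Not to be used; leave it standing. The two ledges stand side by side in either order.
- rack: Fixed steel rack, two upright channels 149 mm tall, centres y +-28 mm, on an 85 x 150 mm base. Origin: cooktop level, in the uprights' front face, midway; x points into the rack away from the robot, z up. Front wall 5 mm thick (x 0..5) with one slot per upright, 24 mm wide, from sill z 88 to z 134 mm, hollow behind. Home: ledge axes parallel to the rack's, its origin at x -3..0, y -9..9, z 30 mm.
- rack_sill (a point): Midway between the two slots' sills, in the front face: rack x 0, y 0, z 88 mm. Push the claws in with long_claws 15 to 37 mm (best 26) above this until the plate meets the face (the catch resists with 2 to 4.5 N), then press down (under 12 N; least drag with the plate 1 mm clear of the face) till the shanks rest on the sills and the tips are behind the wall.
- catch (a joint): Sprung black catch midway between the uprights, 12 mm wide, 9 mm proud of their faces, flat underside 110 mm above the rack's origin, sloped on top. 0 = out; 0.009 = pushed flush by the back plate (stop at 0.012). Springs out to 0 over the plate's top edge when the ledge is home, with 2 mm to spare.

How it is judged (in metres and radians):
At the end, for the whole second after the job is handed in: The long ledge hangs at rest on the rack, claws home: origin 24 to 36 mm above the rack's, under 10 mm in front of and 4 mm behind the faces, within 14 mm of midway, tilted under 10 degrees; catch out (under 3 mm). The short ledge is upright and under 30 mm from its start (z of long_ledge in the frame of rack between 0.024 and 0.036 m and x of long_ledge in the frame of rack between -0.01 and 0.004 m and y of long_ledge in the frame of rack between -0.014 and 0.014 m and angle between each of long_ledge, short_ledge's own z axis and vertical below 0.17 rad and value of joint catch below 0.003 m and linear speed of long_ledge below 0.02 m/s and distance of short_ledge from where it was at the start of the episode below 0.03 m); the robot touches nothing.
It fails at once if the short ledge is moved more than 30 mm (distance of short_ledge from where it was at the start of the episode above 0.03 m).
It also fails if it takes over 38 s, if anything falls off the work surface, if the arm or the gripper's body presses on something with over 40 N, if the wrist force passes 120 N, or if a joint passes its speed limit or range.

## Working session

There is one attempt and no reset: what is moved stays moved. The work goes in short steps, Python scripts to look and compute and a shell command to move; the robot and the scene stay as the last step left them, time stands still between calls to the robot, and variables do not carry over. Pictures are saved under pics/ and viewed, at most 10 in all, crops included, and the job is handed in when it is done.

```bash
mkdir -p pics
python3 - <<'E'
from plant import r
import cv2,numpy as np
s=r.read_state();print(s)
ims=[]
for n in("side","top"):
    p,d=r.grab_frame(n);np.savez(f"pics/{n}0.npz",p=p,d=d);cv2.imwrite(f"pics/{n}0.png",p[:,:,::-1])
    c=r.camera_params(n);print(n,{k:np.round(v,3).tolist() for k,v in c.items()},(d>0).mean())
print(r.camera_params("wrist"))
E
```

```text
{'time_s': 0.0, 'joint_pos': array([-7.33961778e+01,  1.22240671e+01, -2.00883968e+00,  7.58307752e+01,
       -3.71219335e-04,  8.99989310e+01]), 'joint_vel': array([-0.05367813,  0.09808908, -0.00320297,  0.01295316,  0.06696135,
        0.01718816]), 'joint_efforts': array([ 5.51469420e-04, -6.86162996e+01,  4.87110865e+01,  1.78430410e-02,
        4.20422055e-05,  3.86903582e-05]), 'position': array([ 0.1427768 , -0.47882574,  0.23081843]), 'tool_rot': array([-1.79936318e+02,  3.70030934e-04,  1.66048916e+01]), 'ft_force': array([-0.9212775 ,  0.09971855,  0.82099198]), 'torque': array([-0.00620119,  0.00920366, -0.01709788]), 'finger_force': 0.0, 'opening': 1.0067727254038967}
side {'mtx': [[403.85, 0.0, 278.706], [0.0, 403.85, 209.178], [0.0, 0.0, 1.0]], 'dist': [-0.093, 0.0, 0.0, 0.0, 0.0], 'R': [[-0.988, -0.154, -0.002], [-0.133, 0.857, -0.498], [0.078, -0.491, -0.867]], 't': [0.592, 0.151, 0.869]} 0.9960246598639456
top {'mtx': [[401.288, 0.0, 283.075], [0.0, 401.288, 200.054], [0.0, 0.0, 1.0]], 'dist': [-0.013, 0.0, 0.0, 0.0, 0.0], 'R': [[0.013, -0.999, -0.031], [-0.991, -0.008, -0.13], [0.13, 0.032, -0.991]], 't': [-0.025, 0.595, 0.862]} 0.9959948979591837
{'mtx': array([[323.21940203,   0.        , 282.54074614],
       [  0.        , 323.21940203, 212.4208389 ],
       [  0.        ,   0.        ,   1.        ]]), 'dist': array([-0.02187938,  0.        ,  0.        ,  0.        ,  0.        ]), 'mount': array([[-7.53247802e-04, -9.53173632e-01, -3.02422651e-01,
         7.81083053e-02],
       [ 9.99999367e-01, -4.65161202e-04, -1.02461879e-03,
         1.00415297e-03],
       [ 8.35964333e-04, -3.02423232e-01,  9.53173379e-01,
        -1.43490082e-01],
       [ 0.00000000e+00,  0.00000000e+00,  0.00000000e+00,
         1.00000000e+00]])}
```

View pics/side0.png

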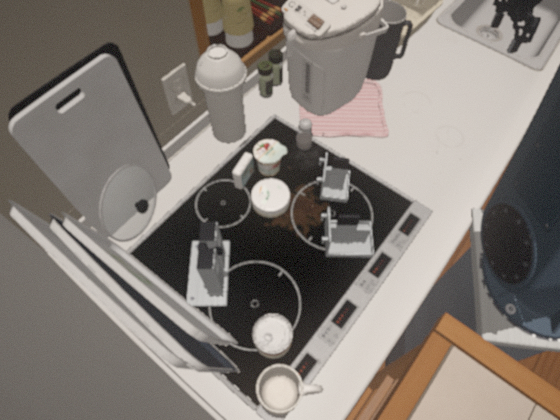

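View pics/top0.png

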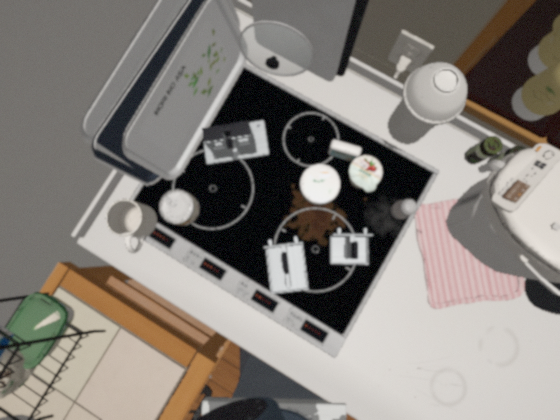

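The side view shows the rack at about (208,265), the long ledge at (348,238) and the short one at (335,182). In the top view the rack is at (235,142), long (285,265), short (350,248). Next I'll make clouds and enlarged crops.

```bash
cat > h.py <<'E'
import numpy as np,cv2
from plant import r
from scipy.spatial.transform import Rotation as Ro
def cloud(n,p,d,st=None):
    c=r.camera_params(n);h,w=d.shape
    u,v=np.meshgrid(np.arange(w),np.arange(h))
    q=cv2.undistortPoints(np.stack([u,v],-1).reshape(-1,1,2).astype(float),c["mtx"],c["dist"]).reshape(h,w,2)
    P=np.dstack([q*d[...,None],d])
    if n=="wrist":
        T=c["mount"];P=P@T[:3,:3].T+T[:3,3]
        return P@Ro.from_euler("xyz",st["tool_rot"],degrees=True).as_matrix().T+st["position"]
    return (P-c["t"])@c["R"]
E
python3 - <<'E'
from h import *
G={}
for n in("side","top"):
    z=np.load(f"pics/{n}0.npz");W=cloud(n,z["p"],z["d"]);G[n]=W
    for nm,(u,v) in {"side":{"L":(348,245),"S":(335,190),"R":(195,290)},"top":{"L":(290,280),"S":(335,250),"R":(235,142)}}[n].items():
        print(n,nm,W[v,u].round(4))
    hob=W[...,2][np.abs(W[...,2])<.02];print(n,"median plane",np.median(hob))
z=np.load("pics/top0.npz");zs=np.load("pics/side0.npz")
def crop(p,u0,v0,u1,v1,s):return cv2.resize(p[v0:v1,u0:u1,::-1],None,fx=s,fy=s,interpolation=cv2.INTER_CUBIC)
a=crop(z["p"],255,225,380,300,3.2);b=crop(z["p"],190,110,290,170,4)
c=crop(zs["p"],305,145,385,265,3.2);e=crop(zs["p"],175,215,245,310,3.2)
I=np.zeros((600,800,3),np.uint8)
def put(i,x,y):
    h=min(i.shape[0],600-y);w=min(i.shape[1],800-x);I[y:y+h,x:x+w]=i[:h,:w]
put(a,0,0);put(b,400,0);put(c,0,245);put(e,300,245)
# height map top (z 0..160mm)
hm=np.clip(G["top"][110:300,190:380,2]/.16*255,0,255).astype(np.uint8)
put(cv2.applyColorMap(cv2.resize(hm,None,fx=1.45,fy=1.45,interpolation=cv2.INTER_NEAREST),cv2.COLORMAP_JET),530,245)
cv2.imwrite("pics/c1.png",I)
E
```

```text
side L [ 0.4427 -0.0107  0.0041]
side S [ 0.4844 -0.1519  0.0052]
side R [0.7554 0.1464 0.0092]
side median plane -0.003662926812282254
top L [ 0.4211 -0.0359  0.0625]
top S [ 0.4861 -0.1372  0.005 ]
top R [0.7059 0.0807 0.1213]
top median plane -0.0061383996343875365
```

View pics/c1.png

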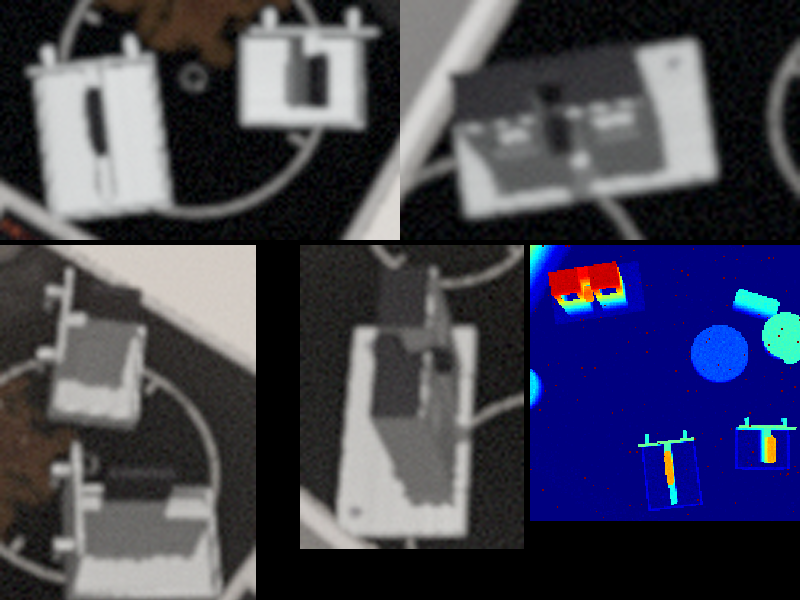

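The crops show the long ledge at left (web and claws clear). The rack's front face has its black catch between the two slots, and the height map is clean. Next I'll fit the poses.

Run:
```python
from h import *
for n in("top","side"):
    z=np.load(f"pics/{n}0.npz");W=cloud(n,z["p"],z["d"]);P=W.reshape(-1,3)
    C=z["p"].reshape(-1,3)
    near=lambda c,rad:np.hypot(P[:,0]-c[0],P[:,1]-c[1])<rad
    hob=P[near((.5,-.02),.12)&(np.abs(P[:,2])<.012)];print(n,"hob z",np.median(hob[:,2]).round(4))
    for nm,c,rad in(("L",(.45,-.03),.075),("S",(.49,-.135),.06)):
        m=near(c,rad)
        g=P[m&(P[:,2]>.105)&(P[:,2]<.125)]
        t=P[m&(P[:,2]>.07)&(P[:,2]<.084)]
        print(n,nm,"grip",len(g),np.median(g,0).round(4),g[:,:2].min(0).round(3),g[:,:2].max(0).round(3))
        f=cv2.fitLine(g[:,:2].astype(np.float32),cv2.DIST_HUBER,0,.01,.01).ravel();print("  web dir",np.degrees(np.arctan2(f[1],f[0])).round(1))
        f=cv2.minAreaRect((P[m&(P[:,2]>.0025)&(P[:,2]<.012)][:,:2]*1000).astype(np.float32));print("  floor rect",f)
    m=near((.71,.09),.11)
    t=P[m&(P[:,2]>.14)&(P[:,2]<.156)];print(n,"top",len(t),np.median(t,0).round(4),cv2.minAreaRect((t[:,:2]*1000).astype(np.float32)))
    b=P[m&(P[:,2]>.004)&(P[:,2]<.02)];print("base",cv2.minAreaRect((b[:,:2]*1000).astype(np.float32)))
    f=P[m&(P[:,2]>.03)&(P[:,2]<.14)];print("face pts",len(f))
    if n=="top":
        rng=np.random.default_rng(0);best=(0,)
        for _ in range(800):
            a=f[rng.choice(len(f),2,False),:2];d=a[1]-a[0];L=np.hypot(*d)
            if L<.02:continue
            nn=np.array([-d[1],d[0]])/L;k=np.abs((f[:,:2]-a[0])@nn)<.0015
            if k.sum()>best[0]:best=(k.sum(),k)
        k=best[1];q=f[k];c0=np.median(q[:,:2],0);e=cv2.fitLine(q[:,:2].astype(np.float32),cv2.DIST_HUBER,0,.01,.01).ravel()
        nn=np.array([-e[1],e[0]]);nn*=np.sign(nn[0]);print("face",best[0],e,"normal yaw",np.degrees(np.arctan2(nn[1],nn[0])))
        s=np.array([-nn[1],nn[0]]);o=np.array(e[2:])
        u=(f[:,:2]-o)@s;w=(f[:,:2]-o)@nn
        print("face extent y",np.percentile(u[k],[0,1,99,100]).round(4))
        cc=(w<-.004)&(w>-.012)&(f[:,2]>.09);print("catch",cc.sum(),np.median(u[cc]),u[cc].min(),u[cc].max(),f[cc][:,2].min(),f[cc][:,2].max(),w[cc].min())
        ins=(w>.006)&(f[:,2]<.135)
        print("inside-slot u sorted",np.histogram(u[ins],bins=np.arange(-.06,.0601,.004)))
        low=P[m][:,2]
```

```text
top hob z -0.0016
top L grip 111 [ 0.458  -0.0262  0.1134] [ 0.436 -0.032] [ 0.48 -0.02]
  web dir 7.4
  floor rect ((442.7748107910156, -25.148658752441406), (125.98487091064453, 89.22816467285156), 11.856513023376465)
top S grip 100 [ 0.4847 -0.1684  0.1129] [ 0.468 -0.173] [ 0.504 -0.163]
  web dir -2.3
  floor rect ((491.134521484375, -156.91993713378906), (67.93663787841797, 74.7228775024414), 0.6133345365524292)
top top 691 [0.7192 0.099  0.1482] ((720.4497680664062, 95.29849243164062), (35.06137466430664, 95.94861602783203), 9.384049415588379)
base ((749.6864624023438, 114.23416900634766), (114.14152526855469, 178.27952575683594), 8.788145065307617)
face pts 638
face 408 [ 0.16416112 -0.98643357  0.7059692   0.0811312 ] normal yaw 9.448505
face extent y [-0.0364 -0.0362  0.0585  0.0592]
catch 24 0.011440572844076829 0.005867794017836048 0.017184271357562626 0.11227874000891193 0.1237853202239169 -0.00969964768106485
inside-slot u sorted (array([ 0,  0,  0,  0,  0, 36,  0,  0,  0,  0,  0,  0,  0,  0,  0,  4,  6,
       12, 15, 25,  1,  0,  0,  0,  0,  0,  0,  0,  0, 13]), array
[... 549 characters left out ...]
000000e-02,  6.00000000e-02]))
side hob z -0.0009
side L grip 125 [ 0.458  -0.0203  0.1131] [ 0.435 -0.027] [ 0.48  -0.015]
  web dir 7.0
  floor rect ((444.12457275390625, -34.427711486816406), (115.5255355834961, 136.3484344482422), 13.8359375)
side S grip 91 [ 0.4843 -0.1627  0.1132] [ 0.467 -0.171] [ 0.503 -0.158]
  web dir 3.1
  floor rect ((480.55853271484375, -145.74818420410156), (86.98365783691406, 85.53011322021484), 83.47306060791016)
side top 745 [0.7189 0.1009 0.1488] ((720.3807373046875, 97.72338104248047), (32.81889343261719, 96.12657165527344), 9.50710391998291)
base ((730.349609375, 109.52696228027344), (176.74270629882812, 126.4407730102539), 86.07711791992188)
face pts 760
```

```bash
python3 -m pendant '[[0.024,-0.0192,0,0,1],[0.024,-0.0192,0,0,1],[0.024,-0.0192,0,0,1],[0.024,-0.0192,0,0,1],[0.024,-0.0192,0,0,1],[0.024,-0.0192,0,0,1],[0.024,-0.0192,0,0,1],[0.024,-0.0192,0,0,1],[0.024,-0.0192,0,0,1],[0.024,-0.0192,0,0,1],[0.024,-0.0192,0,0,1],[0.024,-0.0192,0,0,1],[0.024,-0.0192,0,0,1],[0.024,-0.0192,0,0,1],[0.024,-0.0192,0,0,1],[0.024,-0.0192,0,0,1],[0.024,-0.0192,0,0.08,1],[0.024,-0.0192,0,0.08,1],[0,0,0,0,1],[0,0,0,0,1]]' 60
python3 - <<'E'
from h import *
s=r.read_state();p,d=r.grab_frame("wrist");W=cloud("wrist",p,d,s);print(s["position"],s["tool_rot"])
cv2.imwrite("pics/w1.png",p[:,:,::-1])
P=W.reshape(-1,3);m=np.hypot(P[:,0]-.45,P[:,1]+.03)<.08
print("hob",np.median(P[np.abs(P[:,2])<.01,2]))
g=P[m&(P[:,2]>.106)&(P[:,2]<.125)];R=cv2.minAreaRect((g[:,:2]*1000).astype(np.float32));print(len(g),np.median(g,0),R)
t=P[m&(P[:,2]>.070)&(P[:,2]<.084)&(P[:,0]>.485)];print("plate",len(t),np.median(t,0),t[:,:2].min(0),t[:,:2].max(0),cv2.minAreaRect((t[:,:2]*1000).astype(np.float32)))
E
```

```text
time_s: 2.1
position: [0.4599, -0.0257, 0.2309]
tool_rot: [-180.0, 0.1, 7.6]
ft_force: [-0.1, 0.2, 0.5]
opening: 1.0
finger_force: 0.0
[ 0.45990469 -0.02565838  0.23089387] [-1.79996968e+02  5.98398004e-02  7.55509318e+00]
hob -0.0008799705506898209
613 [ 0.460687   -0.02441822  0.11500403] ((458.94647216796875, -24.605972290039062), (45.546905517578125, 9.547786712646484), 7.474004745483398)
plate 565 [ 0.49493569 -0.02077685  0.07815641] [ 0.48501917 -0.06098412] [0.50269045 0.021729  ] ((491.07427978515625, -20.236637115478516), (12.862138748168945, 83.19562530517578), 7.610755920410156)
```

View pics/w1.png

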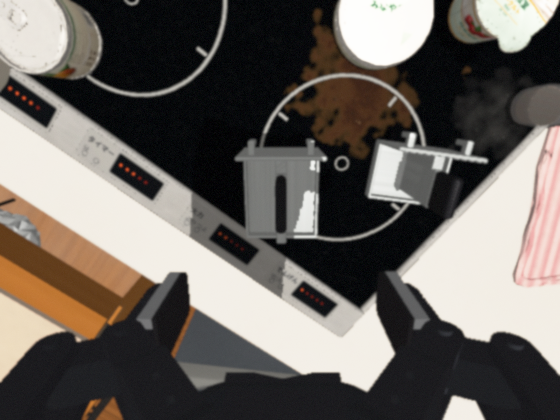

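The wrist picture shows the grip strip centred between the fingers (col 282), with the short ledge well to the right (col 430). The wrist depth gives the long grip at (0.462,-0.024), top z 0.115, yaw 7.5°. Descending to grasp.

```bash
python3 -m pendant '[[0.002,-0.0014,0.02,0,0.4],[0,0,0.02,0,0.4],[0,0,0.02,0,0.4],[0,0,0.02,0,0.4],[0,0,0.02,0,0.4],[0,0,0.02,0,0.4],[0,0,0.02,0,0.4],[0,0,0.013,0,0.4],[0,0,0,0,0.4],[0,0,0,0,-1],[0,0,0,0,-1],[0,0,0,0,-1],[0,0,0,0,-1],[0,0,0,0,-1],[0,0,0,0,-1],[0,0,0,0,-1],[0,0,0,0,-1]]' 80
```

```text
time_s: 3.85
position: [0.4622, -0.0242, 0.0788]
tool_rot: [180.0, -0.1, 7.5]
ft_force: [-1.9, 1.5, 6.2]
opening: 0.108
finger_force: 80.5
```

```bash
python3 -m pendant '[[0,0,-0.008,0,-1],[0,0,-0.014,0,-1],[0,0,-0.015,0,-1],[0,0,-0.015,0,-1],[0,0,-0.014,0,-1],[0.0157,-0.0081,0,0,-1],[0.0157,-0.0081,0,0,-1],[0.0157,-0.0081,0,0,-1],[0.0157,-0.0081,0,0,-1],[0.0157,-0.0081,0,0,-1],[0.0157,-0.0081,0,0,-1],[0.0157,-0.0081,0,0,-1],[0.0157,-0.0081,0,0,-1],[0.0157,-0.0081,0,0,-1],[0.0157,-0.0081,0,-0.034,-1],[0,0,0,0,-1],[0,0,0,0,-1]]'
python3 - <<'E'
from h import *
s=r.read_state();p,d=r.grab_frame("wrist");W=cloud("wrist",p,d,s);print(s["position"],s["tool_rot"],s["ft_force"])
cv2.imwrite("pics/w2.png",p[:,:,::-1]);np.savez("pics/w2.npz",p=p,d=d,W=W)
yaw=np.radians(9.45);P=W.reshape(-1,3)
E
```

```text
time_s: 5.55
position: [0.6067, 0.0763, 0.1441]
tool_rot: [180.0, 0.1, 9.4]
ft_force: [0.3, -0.3, -4.4]
opening: 0.103
finger_force: 78.7
[0.60668018 0.07627895 0.14407332] [1.79991767e+02 5.92579451e-02 9.38043065e+00] [ 0.33671727 -0.34893809 -4.41736203]
```

View pics/w2.png

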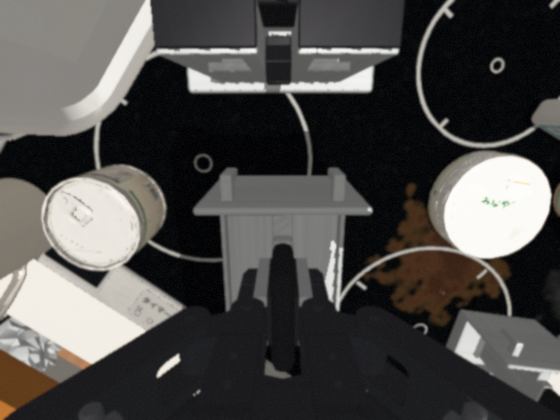

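The view shows the rack top edge at row ~50 (cols 155–405), the catch at (280,60), and the held ledge's plate at rows 178–212 with claws at cols 229 and 337. Next I'll measure their relative pose.

Run:
```python
from h import *
s=r.read_state();W=np.load("pics/w2.npz")["W"]
T=Ro.from_euler("xyz",s["tool_rot"],degrees=True).as_matrix()
Q=(W-s["position"])@T; z=W[...,2]; h=lambda a:cv2.minAreaRect((a*1000).astype(np.float32))
# tool frame x ahead, y right(-world), z down ; plate rear expected x=.036
def line(m,lbl):
    a=Q[m];f=cv2.fitLine(a[:,:2].astype(np.float32),cv2.DIST_HUBER,0,.01,.01).ravel()
    print(lbl,len(a),"x",f[2].round(4),"y",f[3].round(4),"ang",np.degrees(np.arctan(f[0]/f[1])).round(2),"yrange",a[:,1].min().round(4),a[:,1].max().round(4),"z",np.median(z[m]).round(4))
x,y=Q[...,0],Q[...,1]
pl=(x>.025)&(x<.055)&(np.abs(y)<.05)&(z>.05)&(z<.16)
tz=np.percentile(z[pl],98);print("plate top z",tz)
t=pl&(z>tz-.003)&(np.abs(np.abs(y)-.028)>.006); line(t,"plate top");print(np.percentile(x[t],[2,98]))
c=pl&(x>.042);print("claws y",[ (y[c&(y*k>0)].min().round(4),y[c&(y*k>0)].max().round(4),x[c&(y*k>0)].max().round(4),np.median(z[c&(y*k>0)]).round(4)) for k in(-1,1)])
# rack
rk=(x>.07)&(x<.2)&(np.abs(y)<.07)
print("rack top z",np.percentile(z[rk],98))
fa=rk&(z>.03)&(z<.145)
f=Q[fa];b=np.histogram(f[:,0],bins=np.arange(.07,.16,.002));print(list(zip(b[1].round(3),b[0])))
for v in range(42,62,2):print(v,[(u,Q[v,u].round(4).tolist(),z[v,u].round(3)) for u in(180,235,280,325,380)])
tp=rk&(z>.145)&(z<.156);print("top edge front x",np.percentile(x[tp],[0.5,2,5]),"y",y[tp].min(),y[tp].max())
```

```text
plate top z 0.14465983891711895
plate top 1062 x 0.0339 y 0.0079 ang -0.03 yrange -0.0418 0.0421 z 0.1437
[0.03182876 0.03551492]
claws y [(np.float64(-0.0305), np.float64(-0.0244), np.float64(0.0486), np.float64(0.1311)), (np.float64(0.0252), np.float64(0.0316), np.float64(0.0486), np.float64(0.1309))]
rack top z 0.2874818879408666
[(np.float64(0.07), np.int64(0)), (np.float64(0.072), np.int64(0)), (np.float64(0.074), np.int64(0)), (np.float64(0.076), np.int64(0)), (np.float64(0.078), np.int64(0)), (np.float64(0.08), np.int64(0)), (np.float64(0.082), np.int64(0)), (np.float64(0.084), np.int64(0)), (np.float64(0.086), np.int64(0)), (np.float64(0.088), np.int64(0)), (np.float64(0.09), np.int64(94)), (np.float64(0.092), np.int64(121)), (np.float64(0.094), np.int64(128)), (np.float64(0.096), np.int64(134)), (np.float64(0.098), np.int64(2261)), (np.float64(0.1), np.int64(1024)), (np.float64(0.102), np.int64(520)), (np.float64(0.104), np.int64(282)), (np.float64(0.106), np.int64(167)), (np.float64(0.108), np.int64(203)), (np.float64(0.11), np.int64(183)), (np.float64(0.112), np.int64(80))
[... 2818 characters left out ...]
, np.float64(0.141)), (380, [0.0996, 0.0402, 0.0003], np.float64(0.144))]
58 [(180, [0.0999, -0.0432, 0.0072], np.float64(0.137)), (235, [0.0997, -0.0196, 0.0067], np.float64(0.137)), (280, [0.1011, -0.0006, 0.0167], np.float64(0.127)), (325, [0.0997, 0.0186, 0.0068], np.float64(0.137)), (380, [0.0998, 0.0421, 0.0068], np.float64(0.137))]
60 [(180, [0.0996, -0.0444, 0.011], np.float64(0.133)), (235, [0.1164, -0.0371, 0.1353], np.float64(0.009)), (280, [0.0998, -0.0005, 0.0135], np.float64(0.131)), (325, [0.1164, 0.034, 0.1353], np.float64(0.009)), (380, [0.0997, 0.0437, 0.0123], np.float64(0.132))]
top edge front x [0.09966775 0.0998502  0.10041105] y -0.04963504762623426 0.04661106998698561
```

```bash
python3 -m pendant '[[0,-0.001,0.005,0,-1],[0,0,0.006,0,-1],[0.006,0,0,0,-1],[0.01,0,0,0,-1],[0.01,0,0,0,-1],[0.01,0,0,0,-1],[0.008,0,0,0,-1],[0.006,0,0,0,-1],[0.003,0,0,0,-1],[0.002,0,0,0,-1],[0.002,0,0,0,-1],[0.002,0,0,0,-1],[0.002,0,0,0,-1],[0.001,0,0,0,-1],[0,0,0,0,-1],[0,0,0,0,-1]]'
```

```text
time_s: 7.2
position: [0.6679, 0.0874, 0.1333]
tool_rot: [-180.0, 0.0, 9.4]
ft_force: [-3.4, -0.2, -4.8]
opening: 0.106
finger_force: 78.8
```

```bash
python3 -m pendant '[[0.0005,0,0.003,0,-1],[0,0,0.003,0,-1],[0,0,0.003,0,-1],[0,0,0.003,0,-1],[0,0,0.003,0,-1],[0,0,0.002,0,-1],[0,0,0.002,0,-1],[0,0,0,0,-1]]'
python3 - <<'E'
from h import *
s=r.read_state();p,d=r.grab_frame("wrist");W=cloud("wrist",p,d,s)
T=Ro.from_euler("xyz",s["tool_rot"],degrees=True).as_matrix();Q=(W-s["position"])@T
cv2.imwrite("pics/w3.png",p[:,:,::-1])
E
```

```text
time_s: 8.0
position: [0.6684, 0.0875, 0.1139]
tool_rot: [-180.0, 0.0, 9.4]
ft_force: [-3.3, -0.0, -6.0]
opening: 0.108
finger_force: 78.7
```

View pics/w3.png

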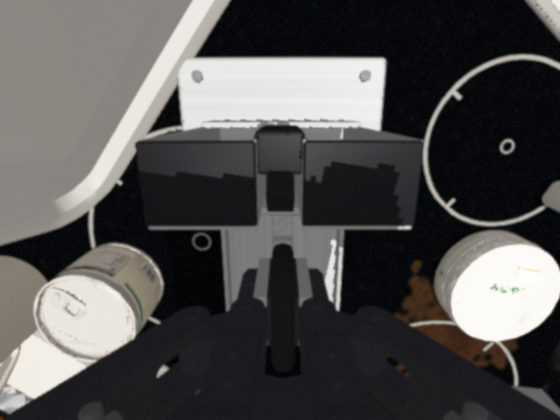

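The ledge's floor is centred under the rack (cols 225–345 against the rack's 140–420), and the plate is hidden below the rack's top edge at row ~228. No resistance so far, so I'll continue down.

```bash
python3 -m pendant '[[0,0,0.002,0,-1],[0,0,0.002,0,-1],[0,0,0.0015,0,-1],[0,0,0.001,0,-1],[0,0,0,0,-1],[0,0,0,0,-1]]'
```

```text
time_s: 8.65
position: [0.669, 0.0876, 0.1086]
tool_rot: [180.0, -0.1, 9.4]
ft_force: [-3.8, 0.1, 5.2]
opening: 0.103
finger_force: 80.5
```

Run:
```python
from h import *
o=[]
for n in("wrist","side","top"):
    s=r.read_state();p,d=r.grab_frame(n)
    if n=="wrist":
        W=cloud(n,p,d,s);T=Ro.from_euler("xyz",s["tool_rot"],degrees=True).as_matrix();Q=(W-s["position"])@T
        k=(np.abs(Q[...,1])<.004)&(Q[...,0]>.025)&(Q[...,0]<.08)&(W[...,2]>.06)
        for u in(280,):
            for v in range(120,250,5):print(v,Q[v,u,0].round(4),W[v,u,2].round(4),end=" | ")
        c=p[100:290,170:390]
    elif n=="side":c=p[205:315,165:255]
    else:c=p[100:190,180:300]
    o.append(cv2.resize(c[:,:,::-1],(400,300) if n!="side" else (250,300),interpolation=cv2.INTER_CUBIC))
I=np.zeros((600,800,3),np.uint8);I[:300,:400]=o[0];I[:300,400:800]=o[2];I[300:,:250]=o[1];cv2.imwrite("pics/w4.png",I);print(r.read_state()["ft_force"])
```

```text
120 0.0713 0.0077 | 125 0.0698 0.0556 | 130 0.0713 0.1306 | 135 0.0703 0.1416 | 140 0.0687 0.1422 | 145 0.067 0.142 | 150 0.0653 0.1417 | 155 0.0636 0.1416 | 160 0.062 0.1422 | 165 0.0602 0.1419 | 170 0.0585 0.1419 | 175 0.0568 0.1418 | 180 0.0354 0.0483 | 185 0.0483 0.1199 | 190 0.0464 0.1209 | 195 0.0441 0.1205 | 200 0.0427 0.1231 | 205 0.0409 0.1243 | 210 0.0391 0.1255 | 215 0.0377 0.1278 | 220 0.0357 0.1283 | 225 0.0326 0.1255 | 230 0.029 0.122 | 235 0.0193 0.1034 | 240 0.0193 0.1098 | 245 0.0189 0.1149 | [-4.67013449 -0.57909412  5.30626796]
```

View pics/w4.png

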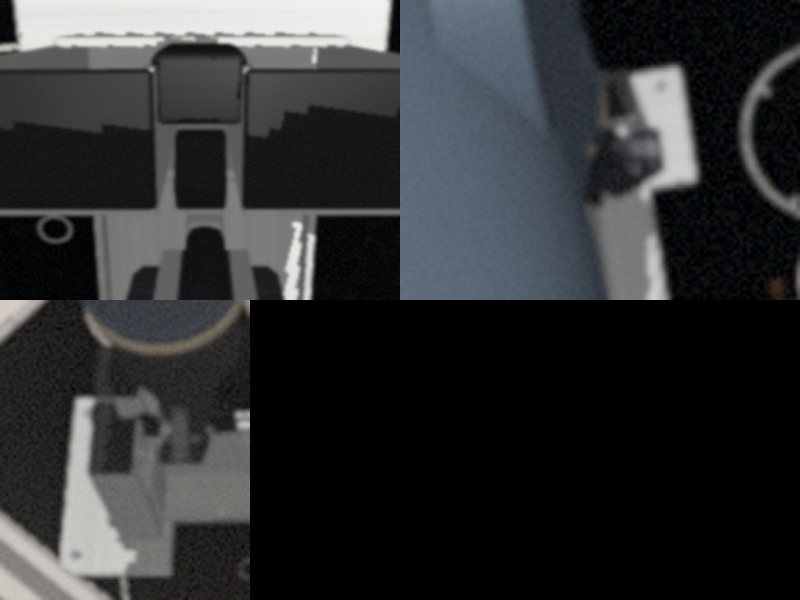

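The wrist depth puts the catch's sloped nose at tool x 0.029. The faces are at 0.036, so it stands about 7+ mm proud, over the plate. The sill also carries the load. Releasing and rising clear.

```bash
python3 -m pendant '[[0,0,0,0,0],[0,0,0,0,0],[0,0,0,0,0],[0,0,0,0,0],[0,0,0,0,0],[0,0,-0.01,0,0],[0,0,-0.02,0,0],[0,0,-0.03,0,0],[-0.01,0,-0.03,0,0],[-0.025,0,-0.02,0,0],[-0.025,0,0,0,0],[-0.02,0,0,0,0],[-0.02,0,0,0,0],[0,0,0,0,0],[0,0,0,0,0]]'
python3 - <<'E'
from h import *
s=r.read_state();p,d=r.grab_frame("wrist");W=cloud("wrist",p,d,s);print(s["position"],s["ft_force"],s["opening"])
a=np.radians(9.42);R=np.array([[np.cos(a),-np.sin(a)],[np.sin(a),np.cos(a)]])
X=W.copy();X[...,:2]=(W[...,:2]-[.7045,.0922])@R
x,y,z=X[...,0],X[...,1],X[...,2]
g=(np.abs(y)<.012)&(x>-.07)&(x<-.012)&(z>.12)&(z<.17);print("grip top",g.sum(),np.median(X[g],0),x[g].min(),x[g].max())
t=(x>-.008)&(x<.001)&(np.abs(y)<.05)&(np.abs(y)>.012)&(z>.095)&(z<.12);print("plate top",t.sum(),np.median(X[t],0) if t.any() else 0)
c=(np.abs(y)<.006)&(x>-.013)&(x<.004)&(z>.1);print("catch",c.sum(),x[c].min(),np.round(X[c][::max(1,c.sum()//12)],4).tolist())
cv2.imwrite("pics/w5.png",p[:,:,::-1])
E
```

```text
time_s: 10.3
position: [0.5702, 0.0712, 0.2188]
tool_rot: [180.0, -0.1, 9.4]
ft_force: [0.8, 0.2, -1.4]
opening: 0.503
finger_force: 0.0
[0.57015638 0.07118754 0.21879547] [ 0.8193267   0.15973514 -1.44249843] 0.5034929403854376
grip top 1142 [-0.04360788  0.00076074  0.14244604] -0.0672325689058843 -0.02161789196989714
plate top 1035 [-0.00549568  0.01298174  0.10782666]
catch 560 -0.01298559982012374 [[0.0038, 0.0059, 0.126], [0.0014, 0.0059, 0.1284], [0.0004, -0.0025, 0.128], [-0.0012, 0.0008, 0.1273], [-0.0024, 0.0034, 0.1252], [-0.0039, 0.0021, 0.1239], [-0.0056, 0.0014, 0.1236], [-0.007, 0.0001, 0.1216], [-0.0087, 0.0028, 0.121], [-0.0072, -0.0056, 0.1073], [-0.0083, -0.0028, 0.1031], [-0.0106, 0.0045, 0.101], [-0.0127, 0.0008, 0.1018]]
```

View pics/w5.png

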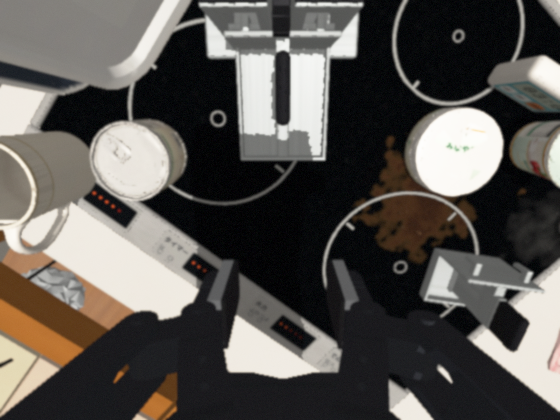

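The ledge hangs centred on the rack at (283,85). Its plate top is 108 mm up, the catch nose is 9 mm proud above it, the short ledge stands untouched at (475,290), and the gripper is clear.

```bash
python3 -c "
from plant import r
print(r.sign_off())"
```

```text
the job is handed in; nothing more can be done
None
```

The long ledge hangs on the rack with its plate top at about 108 mm, the catch is out over it, the short ledge was left standing, the gripper is clear, and the job was handed in at about 10 s; the verdict was not shown, and the ledge measured 3.5–5.4 mm in front of the faces (limit 10 mm, expected home 0–3 mm).

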